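# Free a seized oil filler cap

## Task

The oil filler cap on the used rocker cover has seized in its neck. Work it loose without forcing it: rock it back and forth in small arcs, easing off each time you feel it come up hard, until it breaks free, then turn it anticlockwise to its open position, lift it straight off and set it down (not dropped) on the floor of the shallow steel tray of old parts. Leave everything else on the bench where it is.

Things in the scene. Friction and masses are not known exactly. Their poses are not given: they have to be found in the camera images.
- cover: Used rocker cover, grey cast aluminium, 270 x 132 mm, top 90 mm above the bench, fixed, bolted on two lengths of slotted angle; on top the filler neck, three round coil wells, two long camshaft bulges. Origin at bench height under its middle, x along its long side towards the wells. Its neck is thin and cracks if cap and neck press on one another with over 75 N in all (twist, pull, push).
- neck (a point): Centre of the filler neck's rim, on its upright axis, 112 mm above the bench (neck 56 mm outside, standing 22 mm above the cover's top). x along the cover's long side towards the coil wells, z up. Inside the neck a ledge holds the cap's two lugs down until the cap is turned to its open position. A twist of 0.4 to 0.6 N m is plenty to work the cap; turning on past that only strains the neck.
- cap_grip (a point): Oil filler cap, dark, about 110 g: fluted disc 60 mm across, 10 mm thick, with an upright grip bar on it, 48 mm long, 13 mm wide, 22 mm high, to be pinched across its width. This point is the bar's centre, 11 mm above the disc's top and 21 mm above the neck's rim when fitted; x along the bar, y across it, z up. Fitted and locked, x lies along the neck's x within 1 degree.
- cap_seal (a point): Centre of the cap disc's underside, on the rim when fitted. Below it a stub, 34 mm diameter, 17 mm long, clearance 1.5 mm, two lugs (43 mm over them, in line with the bar). From 55 degrees anticlockwise (from above) the lugs clear the ledge and the cap lifts out; a stop ends the turn at 76. Set down upright it stands on the stub: this point 17 mm, the bar's centre 38 mm above the floor.
- cap_edge (a point): Point on the cap's rim in line with the bar (+x). SEIZED: at first it turns only 10 to 13 degrees each way at 0.1 to 0.3 N m, then comes up hard. Only swings right up to the hard end, alternately each way, crush the crust; pushing on, harder or twice the same way does nothing. Arcs widen to 15 to 19; after 4 to 8 half swings (varies) it turns on easily anticlockwise.
- tray_in (a point): Shallow open steel tray for old parts, 210 mm (its x) by 155 mm (its y), walls 3 mm thick and 35 mm high, fixed on the bench left or right of the cover. This point is the centre of its floor, 3 mm above the bench. Its half towards -x is empty; an old spark plug and a bearing lie in the +x half.
- old_plug: Old spark plug, 66 mm long, lying in the tray; origin under its middle.
- old_bearing: Old steel bearing ring, 52 mm across, 15 mm high, lying flat in the tray; origin at the centre of its underside.
- oil_filter: White oil filter, upright, 76 mm across, 90 mm high; origin at the centre of its underside.
- carton_a: Small brown carton, 110 x 75 x 50 mm; origin at the centre of its underside.
- carton_b: Small pale carton, 80 x 110 x 45 mm; origin at the centre of its underside.
- spanner: Open-ended steel spanner 170 mm long, lying flat on the bench; origin at its middle.
- screwdriver: Screwdriver 200 mm long with a black handle, lying on the bench; origin at its middle.
- spray_can: Upright blue spray can, 58 mm across, 160 mm high; origin at the centre of its underside.
- stockbin: Black open stock bin with cartons in it, 200 x 150 mm, 75 mm high, fixed to the bench on the other side of the cover from the tray; origin at the centre of its underside.

How it is judged:
By the outcome, as a careful person would: the job done as asked, in the order asked, and still so for the second after the job is handed in, with the robot touching nothing.
It also fails if it takes over 72 s, if anything falls off the work surface, if the arm or the gripper's body presses on something with over 40 N, if the wrist force passes 120 N, or if a joint passes its speed limit or range.

## Robot

A 6-joint arm with a two-finger parallel gripper is mounted at the origin on the work surface. World frame = base frame: x ahead of the robot, y to its left, z up, the work surface at z = 0. Lengths are in m, angles in rad, forces in N, time in s.
With the tool pointing down it reaches from about 0.4 to 0.825 m from the base axis. Payload 7 kg.
Tool frame: the origin (TCP) lies on the centre line of the jaws, within the pads' length; the fingertips stand 22 mm ahead of it and the grasp point (between the pads) lies 3 mm ahead of it; z points along the fingers, y is the line along which they close (so a half turn about z gives the same grasp; the last joint's range is limited). The gripper opens to 88 mm and grips with 3 to 60 N. Pads are 19 mm wide; open, the fingers measure 130 mm over their backs; the gripper's body (78 mm by 193 mm) begins 47 mm behind the grasp point.
Start: joints at [-0.845, 0.359, 0.012, 0, -1.224, -0.288], TCP at [0.286, -0.611, 0.249] pointing down, gripper open.
Joint ranges: [-3.07, 3.07], [-1.43, 2.12], [-1.02, 1.25], [-3.03, 1.67], [-3.05, -0], [-3.03, 3.03]. Speed limits (rad/s): [2.39, 2.39, 3.01, 3.14, 3.14, 3.14].

## Interface

Orientations are given as a unit quaternion [w, x, y, z].
In Python, from cell import ctrl gives the robot as it stands.
- The arm moves only by the tool play_rows, never from a script. Its argument "deltas" is a list of rows, each a list of 6 numbers: the shift along the world's x, y, z in mm, then the turn, a rotation vector about the world's x, y, z in rad. A call has 1 to 10 rows; each row is the pose to reach, as a shift and turn from the pose commanded when the call began; what a row does not reach only later rows make up. A row lasts 1/8 s, in which the tool goes at most 62.5 mm and 10.7 degrees, less where a joint would pass 70% of its speed; a pose out of reach is approached as far as the arm can. A call with a gripper value outside its range is refused whole. "grip" is the closure, from 0 (fully open) to 1 (shut), set as the call begins (left out, the last holds). The fingers move at their own pace and stop on an object; the grip force is fixed at half the most. Time passes only in rows, so rows that repeat a pose let the fingers close. It gives the time, the measured TCP pose, the force, the opening and the grip force at its end, in the units of the state.
- ctrl.get_state(): the state, without advancing time (a new reading comes with each control period).
- ctrl.get_image(name): name is "scene" or "side" or "wrist"; returns the picture (384x512x3 uint8, blue, green, red); there is no depth.
- ctrl.camera_params(name): a dict with "fx", "fy", "cx", "cy" (pixels), "R" (3x3) and "t" (3): a world point X has camera coordinates R X + t. Camera axes: x right, y down, z forward; pixel columns grow to the right and rows downward; lengths in m; the calibration is good to about 2 mm. A picture is of the moment at which its call begins: read the wrist's pose just before it. camera_params takes no time and is no camera call; for the wrist camera it gives the pose at the moment of the call.
- ctrl.close_job(): hands the job in; it is judged then, once.
The state is a dict: "time_s": time; "joints": joint angles; "joint_velocities": joint speeds; "joint_torque": joint torques, N m; "eef_pos": TCP position; "tcp_rot": TCP orientation; "contact_force": force on the tool from outside, world axes, zero at the start; "ft_torque": the same for the moment, N m; "width": opening from 0.0 (shut) to 1.0 (fully open); "grip_force": force on a finger pad.
Only numpy, scipy, OpenCV 4.12 (cv2) and the standard library are available. Lean on these libraries where they do the work, as an engineer would, in place of code of your own. Each camera call takes 0.05 s, during which the arm holds its last target. There are 200 camera calls.

## Working session

There is one attempt and no reset: what is moved stays moved. The work goes in short steps, Python scripts to look and compute and a tool call to move; the robot and the scene stay as the last step left them, time stands still between calls to the robot, and variables do not carry over. Pictures are saved under pics/ and viewed, at most 10 in all, crops included, and the job is handed in when it is done.

Besides the shell and the picture viewer there is one more tool, called after "Emit:" as name([rows], argument=value, ...), one row to a line, values as JSON. play_rows: Moves the arm, as the interface text tells. Its arguments: {"type":"object","properties":{"deltas":{"type":"array","items":{"type":"array","items":{"type":"number"}}},"grip":{"type":"number"}},"required":["deltas"]}

```bash
mkdir -p pics; ls; cat > h.py <<'E'
import numpy as np, cv2
from cell import ctrl
def ray(cam,uv,P=None):
    P=P or ctrl.camera_params(cam)
    R=np.array(P["R"]);t=np.array(P["t"])
    d=R.T@np.array([(uv[0]-P["cx"])/P["fx"],(uv[1]-P["cy"])/P["fy"],1.])
    return -R.T@t,d
def at_z(cam,uv,z,P=None):
    o,d=ray(cam,uv,P); return o+d*(z-o[2])/d[2]
def tri(rs):
    A=0;b=0
    for o,d in rs:
        d=d/np.linalg.norm(d);M=np.eye(3)-np.outer(d,d);A=A+M;b=b+M@o
    return np.linalg.solve(A,b)
def proj(cam,X,P=None):
    P=P or ctrl.camera_params(cam)
    c=np.array(P["R"])@X+np.array(P["t"]);return P["fx"]*c[0]/c[2]+P["cx"],P["fy"]*c[1]/c[2]+P["cy"]
E
python3 - <<'E'
from h import *
a=ctrl.get_image("scene");b=ctrl.get_image("side")
cv2.imwrite("pics/a_raw.png",a);cv2.imwrite("pics/b_raw.png",b)
cv2.imwrite("pics/a.png",cv2.resize(a,(800,600),interpolation=cv2.INTER_CUBIC))
cv2.imwrite("pics/b.png",cv2.resize(b,(800,600),interpolation=cv2.INTER_CUBIC))
for c in("scene","side"):
    P=ctrl.camera_params(c);print(c,P["fx"],-np.array(P["R"]).T@P["t"])
print(ctrl.get_state())
E
```

```text
pics
scene 454.68650533429354 [1.28700348 0.04127276 1.15528362]
side 497.0006645693877 [0.01096344 0.84986305 1.14097403]
{'time_s': 0.1, 'joints': array([-8.44876349e-01,  3.59344852e-01,  1.11742995e-02, -3.00015125e-04,
       -1.22408286e+00, -2.88090697e-01]), 'joint_velocities': array([-6.55338910e-04, -1.76906203e-03,  1.72559375e-03,  6.17262994e-04,
       -9.89047561e-05, -7.83989230e-04]), 'joint_torque': array([-1.84001154e-03, -5.84163451e+01,  2.93751776e+01,  7.01568916e+00,
        1.01063331e-02, -7.31916884e-05]), 'eef_pos': array([ 0.28599398, -0.61099243,  0.24770911]), 'tcp_rot': array([-2.30450176e-04, -2.17120378e-01,  9.76144554e-01,  7.05377709e-04]), 'contact_force': array([-0.70093991,  0.22429165,  0.91760162]), 'ft_torque': array([ 0.04793213, -0.01124783,  0.00858521]), 'grip_force': 0.0, 'width': 1.0004567344113355}
```

View pics/a.png

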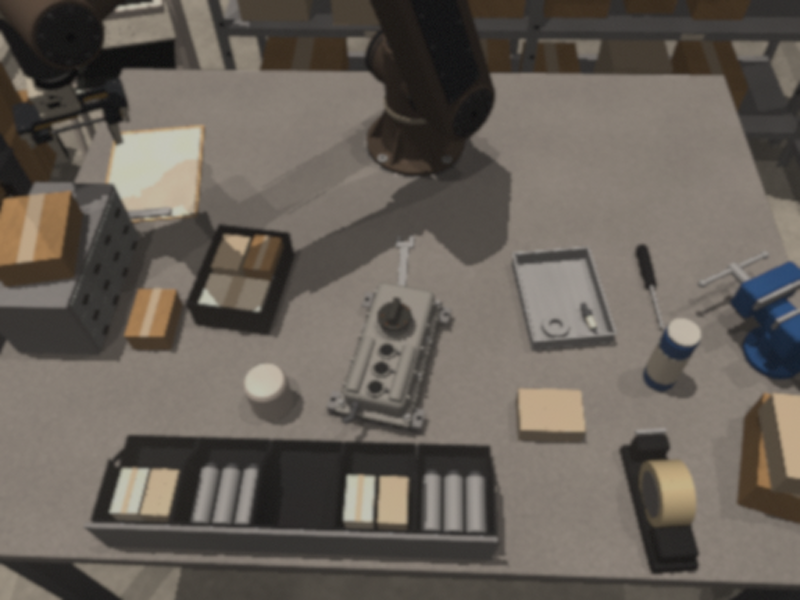

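View pics/b.png

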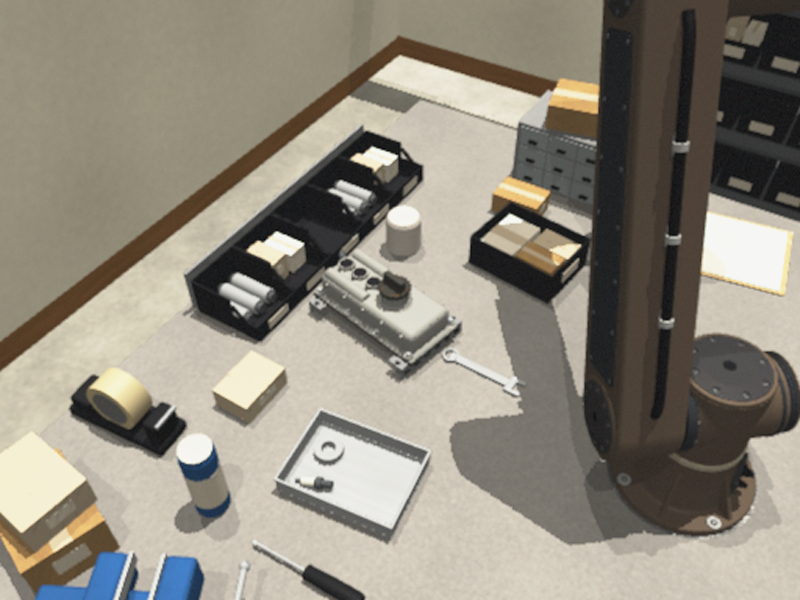

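The scene view shows the cap at about (396,310) with its bar pointing roughly up-image, and the tray rim corners at (513,252), (585,248), (614,340) and (533,348). The side view shows the cap at about (395,285) and the tray corners at (430,456), (390,535), (277,483) and (320,411). The plug and bearing lie in the half of the tray farther from the robot.

```bash
python3 - <<'E'
from h import *
s=1.5625
def T(a,b):
    a=np.array(a)/s;b=np.array(b)/s
    X=tri([ray("scene",a),ray("side",b)])
    print(np.round(X,4),"res",np.round(np.array(proj("scene",X))-a,1),np.round(np.array(proj("side",X))-b,1));return X
print("cap");T((396,303),(394,281));T((395,318),(394,289))
print("tray");c=[T(*p) for p in [((513,252),(430,456)),((585,248),(390,535)),((614,340),(277,483)),((533,348),(320,411))]]
print(np.mean(c,0))
# wells 
print("wells");T((388,350),(374,280));T((375,387),(347,264))
E
```

```text
cap
[ 0.5765 -0.0145  0.1436] res [0.5 0.4] [ 0.5 -0.4]
[ 0.5839 -0.0195  0.1119] res [-0.5 -0.4] [-0.5  0.4]
tray
[0.3625 0.2114 0.0297] res [0.4 0.3] [ 0.6 -0.4]
[0.3429 0.3624 0.0217] res [1.1 0.7] [ 1.5 -0.8]
[0.557  0.3881 0.0164] res [-1.  -0.6] [-1.2  0.5]
[0.5815 0.2343 0.0206] res [-1.  -0.7] [-1.2  0.6]
[0.46097608 0.2990387  0.02212454]
wells
[ 0.6395 -0.0311  0.0963] res [-1.1 -0.9] [-1.1  0.7]
[ 0.7124 -0.0475  0.0919] res [-0.4 -0.3] [-0.4  0.2]
```

Emit:
play_rows([
  [5,55,5,0,0,-0.07],
  [12,112,10,0,0,-0.14],
  [25,170,10,0,0,-0.21],
  [50,227,10,0,0,-0.28],
  [83,280,10,0,0,-0.35],
  [118,331,10,0,0,-0.42],
  [155,381,10,0,0,-0.49],
  [192,431,10,0,0,-0.55],
  [228,481,10,0,0,-0.6],
  [262,532,10,0,0,-0.66],
], grip=0.4)

```text
time_s: 1.35
eef_pos: [0.5489, -0.0774, 0.2585]
tcp_rot: [-0.0, 0.112, 0.994, -0.0]
contact_force: [1.1, -1.7, 0.3]
width: 0.599
grip_force: 0.0
```

Emit:
play_rows([
  [29,62,0,0,0,0],
  [29,62,0,0,0,0],
  [29,62,0,0,0,0],
  [29,62,0,0,0,0],
])

```text
time_s: 1.85
eef_pos: [0.5765, -0.0183, 0.2586]
tcp_rot: [-0.0, 0.111, 0.994, -0.0]
contact_force: [0.4, 0.4, -0.8]
width: 0.6
grip_force: 0.0
```

```bash
python3 - <<'E'
from h import *
P=ctrl.camera_params("wrist");a=ctrl.get_image("wrist");cv2.imwrite("pics/w1_raw.png",a)
cv2.imwrite("pics/w1.png",cv2.resize(a,(800,600),interpolation=cv2.INTER_CUBIC))
import pickle;pickle.dump(P,open("w1.pkl","wb"))
s=ctrl.get_state();print(s["time_s"],s["eef_pos"],s["tcp_rot"],s["joints"],s["contact_force"],s["ft_torque"],s["width"])
print(-np.array(P["R"]).T@P["t"],P["R"][2], np.array(proj("wrist",np.array([.577,-.0165,.133]),P))*1.5625)
E
```

```text
1.9 [ 0.57659264 -0.01848442  0.25871795] [2.19453212e-05 1.11539784e-01 9.93759969e-01 1.14260033e-05] [ 3.06875562e-01  1.91662758e-01 -1.94536765e-01 -3.27726862e-06
 -1.18454741e+00 -2.10121539e+00] [ 0.30728241 -0.24772545 -0.12097325] [-0.05280086 -0.01646     0.03123468] 0.6016569181650235
[ 0.50163839 -0.00149211  0.39548245] [ 0.27092721 -0.06239494 -0.96057551] [406.29125643 294.65305241]
```

View pics/w1.png

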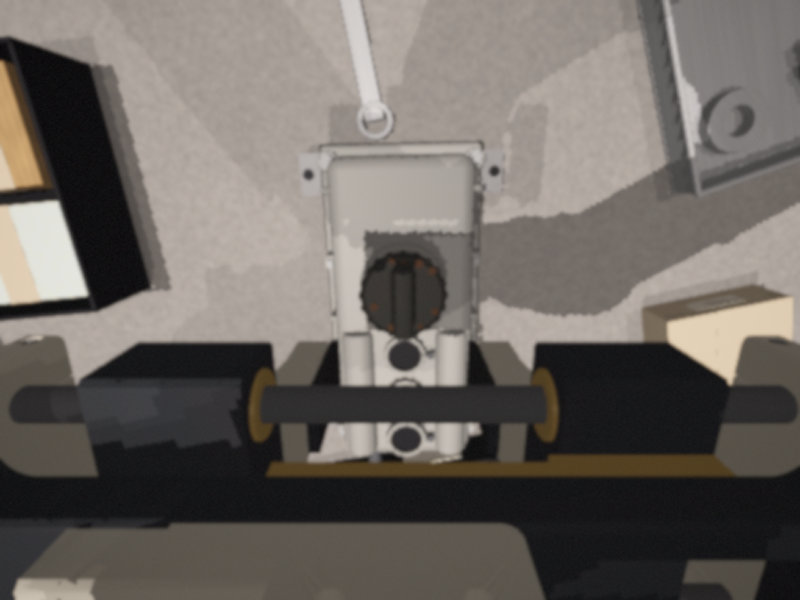

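The wrist view shows the cap disc centred at about (404,296). The bar runs up-image and the coil wells sit directly below it at (404,355) and (405,440), so the tool is nearly aligned with the bar. I'll measure the disc and the axis numerically.

```bash
python3 - <<'E'
from h import *
import pickle
P=pickle.load(open("w1.pkl","rb"));s=1.5625
a=cv2.imread("pics/w1_raw.png");g=a.max(2)
m=(g<75).astype(np.uint8);m[:155]=0;m[216:]=0;m[:,:225]=0;m[:,292:]=0
n,l,st,c=cv2.connectedComponentsWithStats(m);i=1+np.argmax(st[1:,4]);print(st[i],c[i])
cs,_=cv2.findContours((l==i).astype(np.uint8),0,2);k=max(cs,key=cv2.contourArea)
e=cv2.fitEllipse(cv2.convexHull(k));print(e)
for z in(.112,.117,.122):
    X=at_z("wrist",e[0],z,P);print(z,np.round(X,4))
print("w", [np.round(at_z("wrist",(x/s,y/s),.09,P),4) for x,y in((404,355),(405,440))])
b=[np.round(at_z("wrist",(x/s,y/s),.144,P),4) for x,y in((403,262),(403,333))];print("bar?",b)
cv2.imwrite("pics/w1c.png",cv2.convertScaleAbs(cv2.resize(a[140:260,200:310],None,fx=5,fy=5,interpolation=cv2.INTER_CUBIC),alpha=1.6,beta=20))
E
```

```text
[ 231  160   55   56 2357] [257.98557488 186.9601188 ]
((258.0073547363281, 187.07443237304688), (54.949974060058594, 56.51717758178711), 5.594525337219238)
0.112 [ 0.5808 -0.0195  0.112 ]
0.117 [ 0.5794 -0.0192  0.117 ]
0.122 [ 0.578  -0.0189  0.122 ]
w [array([ 0.6381, -0.0318,  0.09  ]), array([ 0.7152, -0.0485,  0.09  ])]
bar? [array([ 0.5529, -0.0132,  0.144 ]), array([ 0.5987, -0.0237,  0.144 ])]
```

View pics/w1c.png

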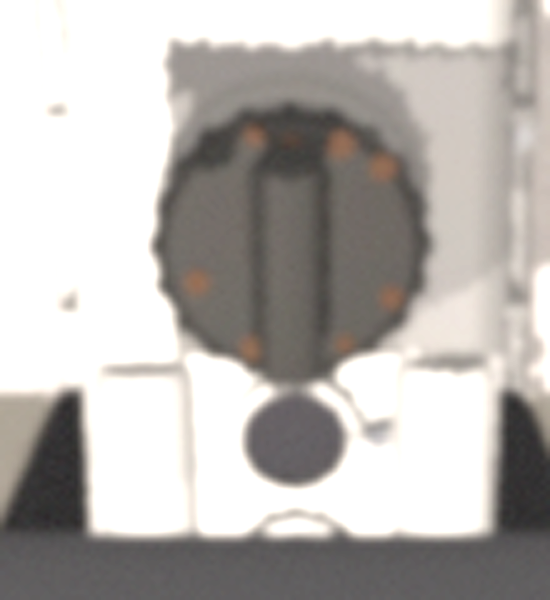

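Emit:
play_rows([
  [-20,4,-20,0,0,0],
  [-36,8,-40,0,0,0],
  [-36,8,-50,0,0,0],
  [-36,8,-50,0,0,0],
])

```text
time_s: 2.4
eef_pos: [0.5413, -0.0101, 0.2086]
tcp_rot: [-0.0, 0.111, 0.994, -0.0]
contact_force: [0.8, -0.5, 0.5]
width: 0.603
grip_force: 0.0
```

```bash
python3 - <<'E'
from h import *
import pickle
P0=pickle.load(open("w1.pkl","rb"))
P=ctrl.camera_params("wrist");a=ctrl.get_image("wrist");cv2.imwrite("pics/w2_raw.png",a);pickle.dump(P,open("w2.pkl","wb"))
u,v=proj("wrist",np.array([.58,-.0193,.125]),P);print(u,v,-np.array(P["R"]).T@P["t"],ctrl.get_state()["eef_pos"])
y0=int(max(0,v-60));x0=int(u-60);print(x0,y0)
cv2.imwrite("pics/w2c.png",cv2.convertScaleAbs(cv2.resize(a[y0:y0+120,x0:x0+120],None,fx=5,fy=5,interpolation=cv2.INTER_CUBIC),alpha=1.6,beta=20))
f=lambda p,z:np.round(at_z("wrist",(200+p[0]/5,140+p[1]/5),z,P0),4)
print("v1 end top",f((290,172),.144),"end bottom",f((290,145),.122),"far end",f((290,385),.144))
E
```

```text
257.8017630711636 242.9418601093949 [0.46630736 0.00678134 0.34546432] [ 0.54173914 -0.00988827  0.20906644]
197 182
v1 end top [ 0.5594 -0.0146  0.144 ] end bottom [ 0.5588 -0.0145  0.122 ] far end [ 0.6028 -0.0245  0.144 ]
```

View pics/w2c.png

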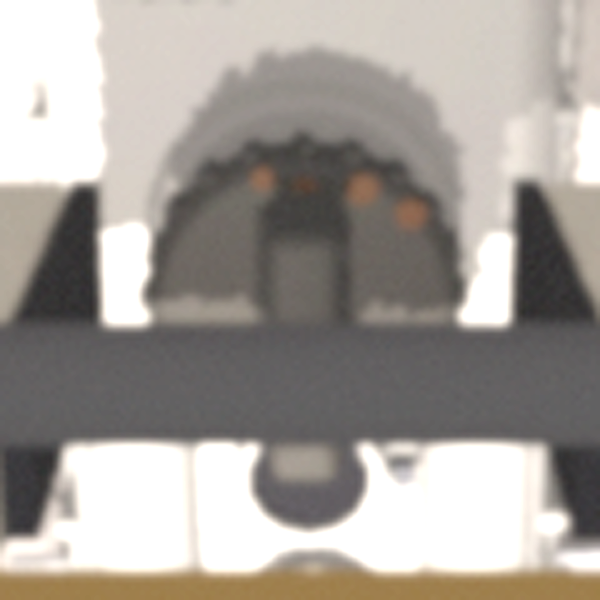

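In the close view, the bar's near top edge is at crop (305,237), its near bottom edge at (305,190) and its far top edge at (303,483).

```bash
python3 - <<'E'
from h import *
import pickle
P0=pickle.load(open("w1.pkl","rb"));P=pickle.load(open("w2.pkl","rb"))
f1=lambda p:(200+p[0]/5,140+p[1]/5)
f2=lambda p:(197+p[0]/5,182+p[1]/5)
for n,a,b in(("near top",(290,172),(305,237)),("near bot",(290,145),(305,190)),("far",(290,385),(303,483)),("rim near",(290,105),(305,138))):
    z={"near top":.144,"far":.144,"near bot":.122,"rim near":.115}[n]
    print(n,np.round(tri([ray(0,f1(a),P0),ray(0,f2(b),P)]),4),"at z",np.round(at_z(0,f2(b),z,P),4))
E
```

```text
near top [ 0.5608 -0.0148  0.1382] at z [ 0.5581 -0.0141  0.144 ]
near bot [ 0.5585 -0.0143  0.1233] at z [ 0.5591 -0.0144  0.122 ]
far [ 0.6011 -0.0242  0.1481] at z [ 0.6039 -0.0249  0.144 ]
rim near [ 0.5517 -0.0128  0.1154] at z [ 0.5519 -0.0127  0.115 ]
```

Emit:
play_rows([
  [40,-10,0,0,0,0],
  [40,-10,0,0,0,0],
  [40,-10,-35,0,0,0],
  [40,-10,-55,0,0,0],
  [40,-10,-61,0,0,0],
  [40,-10,-61,0,0,0],
])

```text
time_s: 3.2
eef_pos: [0.5815, -0.0194, 0.148]
tcp_rot: [0.0, 0.111, 0.994, -0.0]
contact_force: [0.6, 0.3, -0.2]
width: 0.603
grip_force: 0.0
```

Emit:
play_rows([
  [0,0,0,0,0,0],
  [0,0,0,0,0,0],
  [0,0,0,0,0,0],
  [0,0,0,0,0,0],
  [0,0,0,0,0,0],
  [0,0,0,0,0,0],
], grip=1)

```text
time_s: 3.95
eef_pos: [0.5812, -0.0193, 0.1477]
tcp_rot: [0.0, 0.111, 0.994, -0.0]
contact_force: [0.1, 1.0, 1.9]
width: 0.143
grip_force: 30.0
```

```bash
cat > st.py <<'E'
from h import *
from scipy.spatial.transform import Rotation as Ro
s=ctrl.get_state();q=s["tcp_rot"];y=Ro.from_quat([q[1],q[2],q[3],q[0]]).as_matrix()[:,1]
print(round(s["time_s"],2),np.round(s["eef_pos"]*1000,1),"yaw",round(np.degrees(np.arctan2(y[1],y[0])),2),"F",np.round(s["contact_force"],1),"M",np.round(s["ft_torque"],2),"w",round(s["width"]*88,1),"g",round(s["grip_force"],1),"j6",round(s["joints"][5],2))
E
python3 st.py
```

```text
3.95 [581.2 -19.3 147.7] yaw 77.27 F [0.1 1.  1.9] M [ 0.06  0.18 -0.02] w 12.6 g 30.0 j6 -2.1
```

Emit:
play_rows([
  [0,0,0,0,0,0.06],
  [0,0,0,0,0,0.12],
  [0,0,0,0,0,0.17],
  [0,0,0,0,0,0.17],
])

```text
time_s: 4.45
eef_pos: [0.5813, -0.0193, 0.1477]
tcp_rot: [0.0, 0.026, 1.0, -0.0]
contact_force: [0.4, -0.3, 2.3]
width: 0.149
grip_force: 30.0
```

```bash
python3 st.py
```

```text
4.45 [581.3 -19.3 147.7] yaw 86.99 F [ 0.4 -0.3  2.3] M [-0.05 -0.01 -0.  ] w 13.1 g 30.0 j6 -1.93
```

Emit:
play_rows([
  [0,0,0,0,0,0.02],
  [0,0,0,0,0,0.035],
  [0,0,0,0,0,0.035],
])

```text
time_s: 4.82
eef_pos: [0.5812, -0.0194, 0.1477]
tcp_rot: [0.0, 0.009, 1.0, -0.0]
contact_force: [0.2, -0.8, 2.0]
width: 0.147
grip_force: 30.0
```

```bash
python3 st.py
```

```text
4.83 [581.2 -19.4 147.7] yaw 89.02 F [ 0.2 -0.8  2. ] M [-0.41 -0.18 -0.05] w 12.9 g 30.0 j6 -1.89
```

Emit:
play_rows([
  [0,0,0,0,0,0.0175],
  [0,0,0,0,0,0.0175],
])

```text
time_s: 5.08
eef_pos: [0.5812, -0.0197, 0.1477]
tcp_rot: [0.0, -0.0, 1.0, -0.0]
contact_force: [0.9, -2.7, 3.1]
width: 0.143
grip_force: 30.0
```

```bash
python3 st.py
```

```text
5.08 [581.2 -19.7 147.7] yaw 90.03 F [ 0.9 -2.7  3.1] M [-1.29 -0.32 -0.21] w 12.6 g 30.0 j6 -1.87
```

Emit:
play_rows([
  [0,0,0,0,0,0.0175],
  [0,0,0,0,0,0.0175],
])

```text
time_s: 5.32
eef_pos: [0.5812, -0.0196, 0.1477]
tcp_rot: [0.0, -0.009, 1.0, -0.0]
contact_force: [1.2, -5.0, 3.2]
width: 0.148
grip_force: 30.2
```

```bash
python3 st.py
```

```text
5.33 [581.2 -19.6 147.7] yaw 91.02 F [ 1.2 -5.   3.2] M [-1.86 -0.38 -0.49] w 13.0 g 30.2 j6 -1.86
```

Emit:
play_rows([
  [0,0,0,0,0,-0.13],
  [0,0,0,0,0,-0.26],
  [0,0,0,0,0,-0.38],
  [0,0,0,0,0,-0.42],
  [0,0,0,0,0,-0.42],
])

```text
time_s: 5.95
eef_pos: [0.5809, -0.0189, 0.1477]
tcp_rot: [-0.0, 0.199, 0.98, 0.0]
contact_force: [-1.5, -0.8, 4.5]
width: 0.147
grip_force: 30.0
```

```bash
python3 st.py
```

```text
5.95 [580.9 -18.9 147.7] yaw 67.03 F [-1.5 -0.8  4.5] M [-0.47  0.6   0.26] w 12.9 g 30.0 j6 -2.28
```

Emit:
play_rows([
  [0,0,0,0,0,-0.0175],
  [0,0,0,0,0,-0.0175],
])

```text
time_s: 6.2
eef_pos: [0.5811, -0.019, 0.1477]
tcp_rot: [-0.0, 0.208, 0.978, 0.0]
contact_force: [-0.4, -0.5, 6.3]
width: 0.149
grip_force: 30.0
```

```bash
python3 st.py
```

```text
6.2 [581.1 -19.  147.7] yaw 66.02 F [-0.4 -0.5  6.3] M [-0.07  0.44  0.26] w 13.1 g 30.0 j6 -2.29
```

Emit:
play_rows([
  [0,0,0,0,0,-0.0175],
  [0,0,0,0,0,-0.0175],
])

```text
time_s: 6.45
eef_pos: [0.5812, -0.0191, 0.1477]
tcp_rot: [0.0, 0.216, 0.976, 0.0]
contact_force: [-0.7, -0.9, 3.4]
width: 0.147
grip_force: 30.1
```

```bash
python3 st.py
```

```text
6.45 [581.2 -19.1 147.7] yaw 65.01 F [-0.7 -0.9  3.4] M [-0.3   0.11  0.49] w 13.0 g 30.1 j6 -2.31
```

Emit:
play_rows([
  [0,0,0,0,0,-0.0175],
  [0,0,0,0,0,-0.0175],
])

```text
time_s: 6.7
eef_pos: [0.5813, -0.0193, 0.1477]
tcp_rot: [0.0, 0.225, 0.974, 0.0]
contact_force: [0.2, -0.2, 3.2]
width: 0.146
grip_force: 30.7
```

```bash
python3 st.py
```

```text
6.7 [581.3 -19.3 147.7] yaw 63.96 F [ 0.2 -0.2  3.2] M [-0.26 -0.24  0.63] w 12.9 g 30.7 j6 -2.33
```

Emit:
play_rows([
  [0,0,0,0,0,0.15],
  [0,0,0,0,0,0.3],
  [0,0,0,0,0,0.43],
  [0,0,0,0,0,0.455],
  [0,0,0,0,0,0.455],
])

```text
time_s: 7.32
eef_pos: [0.5807, -0.0204, 0.1477]
tcp_rot: [-0.001, 0.0, 1.0, -0.001]
contact_force: [-1.4, -4.0, 7.2]
width: 0.145
grip_force: 30.1
```

```bash
python3 st.py
```

```text
7.33 [580.7 -20.4 147.7] yaw 89.95 F [-1.4 -4.   7.2] M [-1.6   0.61 -0.29] w 12.8 g 30.1 j6 -1.87
```

Emit:
play_rows([
  [0,0,0,0,0,0.0175],
  [0,0,0,0,0,0.0175],
])

```text
time_s: 7.58
eef_pos: [0.5808, -0.02, 0.1477]
tcp_rot: [-0.0, -0.008, 1.0, -0.0]
contact_force: [-1.2, -3.0, 4.9]
width: 0.147
grip_force: 30.0
```

```bash
python3 st.py
```

```text
7.58 [580.8 -20.  147.7] yaw 90.96 F [-1.2 -3.   4.9] M [-0.9   0.38 -0.09] w 12.9 g 30.0 j6 -1.86
```

Emit:
play_rows([
  [0,0,0,0,0,0.0175],
  [0,0,0,0,0,0.0175],
])

```text
time_s: 7.82
eef_pos: [0.5809, -0.0199, 0.1477]
tcp_rot: [-0.0, -0.017, 1.0, -0.0]
contact_force: [-1.4, -1.9, 6.9]
width: 0.148
grip_force: 30.1
```

```bash
python3 st.py
```

```text
7.83 [580.9 -19.9 147.7] yaw 91.96 F [-1.4 -1.9  6.9] M [-0.74  0.34 -0.31] w 13.0 g 30.1 j6 -1.84
```

Emit:
play_rows([
  [0,0,0,0,0,0.0175],
  [0,0,0,0,0,0.0175],
])

```text
time_s: 8.07
eef_pos: [0.5809, -0.0201, 0.1477]
tcp_rot: [-0.0, -0.026, 1.0, -0.0]
contact_force: [-1.0, -4.2, 5.5]
width: 0.143
grip_force: 30.2
```

```bash
python3 st.py
```

```text
8.07 [580.9 -20.1 147.7] yaw 92.95 F [-1.  -4.2  5.5] M [-1.22  0.21 -0.43] w 12.6 g 30.2 j6 -1.82
```

Emit:
play_rows([
  [0,0,0,0,0,0.013],
  [0,0,0,0,0,0.013],
])

```text
time_s: 8.32
eef_pos: [0.581, -0.0201, 0.1477]
tcp_rot: [-0.0, -0.032, 0.999, -0.0]
contact_force: [-1.8, -2.2, 6.8]
width: 0.145
grip_force: 30.5
```

```bash
python3 st.py
```

```text
8.32 [581.  -20.1 147.7] yaw 93.67 F [-1.8 -2.2  6.8] M [-0.99  0.62 -0.6 ] w 12.7 g 30.5 j6 -1.81
```

Emit:
play_rows([
  [0,0,0,0,0,-0.15],
  [0,0,0,0,0,-0.3],
  [0,0,0,0,0,-0.43],
  [0,0,0,0,0,-0.48],
  [0,0,0,0,0,-0.48],
])

```text
time_s: 8.95
eef_pos: [0.5816, -0.0187, 0.1477]
tcp_rot: [0.0, 0.205, 0.979, 0.001]
contact_force: [-0.1, 3.7, 3.4]
width: 0.146
grip_force: 30.1
```

```bash
python3 st.py
```

```text
8.95 [581.6 -18.7 147.7] yaw 66.29 F [-0.1  3.7  3.4] M [ 1.45 -0.04  0.28] w 12.8 g 30.1 j6 -2.29
```

Emit:
play_rows([
  [0,0,0,0,0,-0.035],
  [0,0,0,0,0,-0.05],
  [0,0,0,0,0,-0.05],
])

```text
time_s: 9.32
eef_pos: [0.5813, -0.0194, 0.1477]
tcp_rot: [0.0, 0.23, 0.973, -0.0]
contact_force: [1.1, 1.3, 3.7]
width: 0.143
grip_force: 30.1
```

```bash
python3 st.py
```

```text
9.32 [581.3 -19.4 147.7] yaw 63.44 F [1.1 1.3 3.7] M [ 0.6  -0.22  0.4 ] w 12.6 g 30.1 j6 -2.34
```

Emit:
play_rows([
  [0,0,0,0,0,-0.0175],
  [0,0,0,0,0,-0.0175],
])

```text
time_s: 9.57
eef_pos: [0.5813, -0.0193, 0.1477]
tcp_rot: [0.0, 0.238, 0.971, 0.0]
contact_force: [0.1, 1.8, 5.8]
width: 0.147
grip_force: 30.4
```

```bash
python3 st.py
```

```text
9.57 [581.3 -19.3 147.7] yaw 62.43 F [0.1 1.8 5.8] M [0.76 0.01 0.51] w 13.0 g 30.4 j6 -2.36
```

Emit:
play_rows([
  [0,0,0,0,0,-0.01],
  [0,0,0,0,0,-0.01],
])

```text
time_s: 9.82
eef_pos: [0.5813, -0.0193, 0.1476]
tcp_rot: [0.0, 0.243, 0.97, 0.0]
contact_force: [0.4, 2.0, 4.4]
width: 0.149
grip_force: 30.7
```

```bash
python3 st.py
```

```text
9.82 [581.3 -19.3 147.6] yaw 61.84 F [0.4 2.  4.4] M [ 0.66 -0.25  0.61] w 13.1 g 30.7 j6 -2.37
```

Emit:
play_rows([
  [0,0,0,0,0,0.16],
  [0,0,0,0,0,0.32],
  [0,0,0,0,0,0.46],
  [0,0,0,0,0,0.52],
  [0,0,0,0,0,0.52],
])

```text
time_s: 10.45
eef_pos: [0.5806, -0.0202, 0.1475]
tcp_rot: [-0.001, -0.014, 1.0, -0.0]
contact_force: [-0.5, -0.7, 6.8]
width: 0.146
grip_force: 30.0
```

```bash
python3 st.py
```

```text
10.45 [580.6 -20.2 147.5] yaw 91.6 F [-0.5 -0.7  6.8] M [-0.34  0.13 -0.01] w 12.8 g 30.0 j6 -1.85
```

Emit:
play_rows([
  [0,0,0,0,0,0.02],
  [0,0,0,0,0,0.035],
  [0,0,0,0,0,0.035],
])

```text
time_s: 10.82
eef_pos: [0.5808, -0.0199, 0.1475]
tcp_rot: [-0.0, -0.031, 1.0, -0.0]
contact_force: [0.3, -1.4, 5.0]
width: 0.142
grip_force: 30.0
```

```bash
python3 st.py
```

```text
10.82 [580.8 -19.9 147.5] yaw 93.56 F [ 0.3 -1.4  5. ] M [-0.33 -0.33 -0.24] w 12.5 g 30.0 j6 -1.81
```

Emit:
play_rows([
  [0,0,0,0,0,0.0175],
  [0,0,0,0,0,0.0175],
])

```text
time_s: 11.08
eef_pos: [0.5809, -0.0203, 0.1475]
tcp_rot: [-0.0, -0.04, 0.999, -0.0]
contact_force: [1.0, -2.5, 4.1]
width: 0.148
grip_force: 30.0
```

```bash
python3 st.py
```

```text
11.07 [580.9 -20.3 147.5] yaw 94.57 F [ 1.  -2.5  4.1] M [-1.24 -0.45 -0.26] w 13.0 g 30.0 j6 -1.79
```

Emit:
play_rows([
  [0,0,0,0,0,0.0175],
  [0,0,0,0,0,0.0175],
])

```text
time_s: 11.32
eef_pos: [0.5809, -0.0202, 0.1475]
tcp_rot: [-0.0, -0.049, 0.999, -0.0]
contact_force: [-0.5, -3.2, 4.7]
width: 0.148
grip_force: 30.3
```

```bash
python3 st.py
```

```text
11.32 [580.9 -20.2 147.5] yaw 95.57 F [-0.5 -3.2  4.7] M [-1.51 -0.47 -0.48] w 13.1 g 30.3 j6 -1.78
```

Emit:
play_rows([
  [0,0,0,0,0,0.0175],
  [0,0,0,0,0,0.0175],
])

```text
time_s: 11.58
eef_pos: [0.5809, -0.0202, 0.1476]
tcp_rot: [-0.0, -0.057, 0.998, -0.0]
contact_force: [-0.1, -3.2, 5.6]
width: 0.152
grip_force: 30.7
```

```bash
python3 st.py
```

```text
11.57 [580.9 -20.2 147.6] yaw 96.56 F [-0.1 -3.2  5.6] M [-1.41 -0.46 -0.66] w 13.4 g 30.7 j6 -1.76
```

Emit:
play_rows([
  [0,0,0,0,0,-0.17],
  [0,0,0,0,0,-0.34],
  [0,0,0,0,0,-0.5],
  [0,0,0,0,0,-0.595],
  [0,0,0,0,0,-0.595],
])

```text
time_s: 12.2
eef_pos: [0.5811, -0.0193, 0.1473]
tcp_rot: [-0.0, 0.237, 0.971, 0.0]
contact_force: [0.8, 0.1, 2.7]
width: 0.146
grip_force: 29.9
```

```bash
python3 st.py
```

```text
12.2 [581.1 -19.3 147.3] yaw 62.55 F [0.8 0.1 2.7] M [-0.1  -0.69 -0.  ] w 12.9 g 29.9 j6 -2.35
```

Emit:
play_rows([
  [0,0,0,0,0,-0.0175],
  [0,0,0,0,0,-0.0175],
])

```text
time_s: 12.45
eef_pos: [0.5813, -0.0193, 0.1474]
tcp_rot: [0.0, 0.246, 0.969, 0.0]
contact_force: [2.4, 0.1, 1.3]
width: 0.147
grip_force: 29.9
```

```bash
python3 st.py
```

```text
12.45 [581.3 -19.3 147.4] yaw 61.57 F [2.4 0.1 1.3] M [ 0.18 -1.02  0.23] w 12.9 g 29.9 j6 -2.37
```

Emit:
play_rows([
  [0,0,0,0,0,-0.0175],
  [0,0,0,0,0,-0.0175],
])

```text
time_s: 12.7
eef_pos: [0.5813, -0.0193, 0.1475]
tcp_rot: [0.0, 0.254, 0.967, 0.0]
contact_force: [2.8, 1.3, 1.0]
width: 0.147
grip_force: 30.0
```

```bash
python3 st.py
```

```text
12.7 [581.3 -19.3 147.5] yaw 60.54 F [2.8 1.3 1. ] M [ 0.23 -1.24  0.45] w 13.0 g 30.0 j6 -2.39
```

Emit:
play_rows([
  [0,0,0,0,0,-0.0175],
  [0,0,0,0,0,-0.0175],
])

```text
time_s: 12.95
eef_pos: [0.5812, -0.0193, 0.1475]
tcp_rot: [0.0, 0.263, 0.965, -0.0]
contact_force: [3.5, -0.4, 0.1]
width: 0.146
grip_force: 30.4
```

```bash
python3 st.py
```

```text
12.95 [581.2 -19.3 147.5] yaw 59.53 F [ 3.5 -0.4  0.1] M [ 0.17 -1.4   0.55] w 12.8 g 30.4 j6 -2.41
```

Emit:
play_rows([
  [0,0,0,0,0,-0.01],
  [0,0,0,0,0,-0.01],
])

```text
time_s: 13.2
eef_pos: [0.5812, -0.0194, 0.1475]
tcp_rot: [0.0, 0.268, 0.964, -0.0]
contact_force: [3.5, 0.5, -2.8]
width: 0.149
grip_force: 30.8
```

```bash
python3 st.py
```

```text
13.2 [581.2 -19.4 147.5] yaw 58.96 F [ 3.5  0.5 -2.8] M [-0.02 -1.46  0.64] w 13.1 g 30.8 j6 -2.42
```

Emit:
play_rows([
  [0,0,0,0,0,0.17],
  [0,0,0,0,0,0.34],
  [0,0,0,0,0,0.5],
  [0,0,0,0,0,0.6],
  [0,0,0,0,0,0.61],
  [0,0,0,0,0,0.61],
])

```text
time_s: 13.95
eef_pos: [0.581, -0.0195, 0.1475]
tcp_rot: [-0.0, -0.033, 0.999, -0.0]
contact_force: [2.6, -0.3, 0.2]
width: 0.148
grip_force: 29.9
```

```bash
python3 st.py
```

```text
13.95 [581.  -19.5 147.5] yaw 93.77 F [ 2.6 -0.3  0.2] M [-0.17 -1.25 -0.02] w 13.0 g 29.9 j6 -1.81
```

Emit:
play_rows([
  [0,0,0,0,0,0.02],
  [0,0,0,0,0,0.035],
  [0,0,0,0,0,0.035],
])

```text
time_s: 14.32
eef_pos: [0.581, -0.0194, 0.1475]
tcp_rot: [-0.0, -0.052, 0.999, -0.0]
contact_force: [1.9, -0.0, -0.4]
width: 0.142
grip_force: 29.9
```

```bash
python3 st.py
```

```text
14.32 [581.  -19.4 147.5] yaw 95.92 F [ 1.9 -0.  -0.4] M [-0.34 -1.18 -0.04] w 12.5 g 29.9 j6 -1.77
```

Emit:
play_rows([
  [0,0,0,0,0,0.0175],
  [0,0,0,0,0,0.0175],
])

```text
time_s: 14.58
eef_pos: [0.581, -0.0194, 0.1475]
tcp_rot: [-0.0, -0.061, 0.998, -0.0]
contact_force: [3.0, -0.9, -0.7]
width: 0.146
grip_force: 29.9
```

```bash
python3 st.py
```

```text
14.57 [581.  -19.4 147.5] yaw 96.94 F [ 3.  -0.9 -0.7] M [-0.26 -1.05 -0.05] w 12.9 g 29.9 j6 -1.75
```

Torque stays near zero past the old stop, so it may have broken free. I'll carry on in small steps.

Emit:
play_rows([
  [0,0,0,0,0,0.02],
  [0,0,0,0,0,0.04],
  [0,0,0,0,0,0.04],
])

```text
time_s: 14.95
eef_pos: [0.581, -0.0194, 0.1475]
tcp_rot: [-0.0, -0.081, 0.997, -0.0]
contact_force: [2.0, -0.7, -1.1]
width: 0.146
grip_force: 29.9
```

```bash
python3 st.py
```

```text
14.95 [581.  -19.4 147.5] yaw 99.24 F [ 2.  -0.7 -1.1] M [-0.12 -0.9  -0.03] w 12.9 g 29.9 j6 -1.71
```

Emit:
play_rows([
  [0,0,0,0,0,0.0175],
  [0,0,0,0,0,0.035],
  [0,0,0,0,0,0.035],
])

```text
time_s: 15.32
eef_pos: [0.581, -0.0194, 0.1475]
tcp_rot: [-0.0, -0.098, 0.995, -0.0]
contact_force: [2.4, -0.4, -1.5]
width: 0.145
grip_force: 29.9
```

```bash
python3 st.py
```

```text
15.32 [581.  -19.4 147.5] yaw 101.24 F [ 2.4 -0.4 -1.5] M [-0.19 -0.78 -0.01] w 12.8 g 29.9 j6 -1.68
```

Emit:
play_rows([
  [0,0,0,0,0,0.08],
  [0,0,0,0,0,0.16],
  [0,0,0,0,0,0.24],
  [0,0,0,0,0,0.32],
  [0,0,0,0,0,0.4],
])

```text
time_s: 15.95
eef_pos: [0.581, -0.0193, 0.1475]
tcp_rot: [-0.0, -0.295, 0.956, 0.0]
contact_force: [1.4, -0.9, -1.1]
width: 0.142
grip_force: 29.9
```

```bash
python3 st.py
```

```text
15.95 [581.  -19.3 147.5] yaw 124.28 F [ 1.4 -0.9 -1.1] M [-0.37 -0.46 -0.02] w 12.5 g 29.9 j6 -1.28
```

Emit:
play_rows([
  [0,0,0,0,0,0.08],
  [0,0,0,0,0,0.16],
  [0,0,0,0,0,0.24],
  [0,0,0,0,0,0.32],
  [0,0,0,0,0,0.32],
])

```text
time_s: 16.58
eef_pos: [0.5809, -0.0194, 0.1475]
tcp_rot: [-0.0, -0.442, 0.897, 0.0]
contact_force: [0.5, -1.0, -0.1]
width: 0.142
grip_force: 29.9
```

```bash
python3 st.py; python3 - <<'E'
from h import *
a=ctrl.get_image("scene");cv2.imwrite("pics/a2.png",cv2.resize(a[150:290,190:400],None,fx=3.8,fy=3.8,interpolation=cv2.INTER_CUBIC))
E
```

```text
16.57 [580.9 -19.4 147.5] yaw 142.44 F [ 0.5 -1.  -0.1] M [-0.12 -0.4   0.06] w 12.5 g 29.9 j6 -0.96
```

View pics/a2.png

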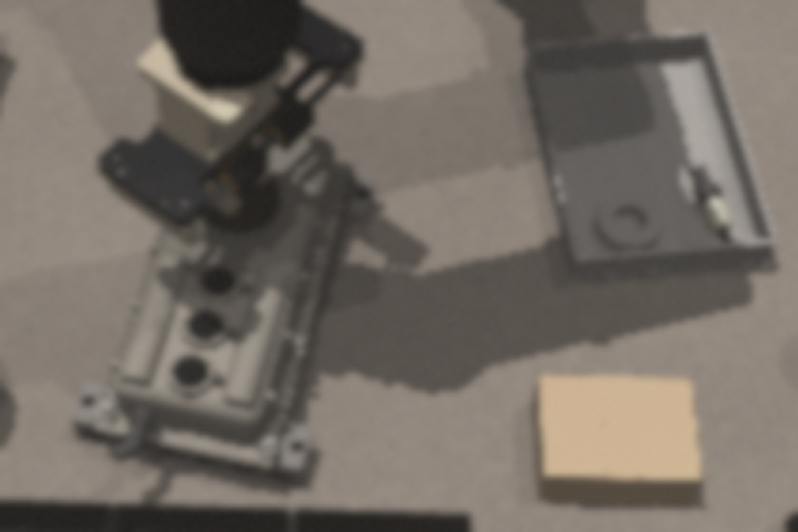

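The gripper has turned about 65° with no torque. The cap is hidden under it, and the tray at upper right has a clear near half. Now I'll lift gently.

Emit:
play_rows([
  [0,0,2,0,0,0],
  [0,0,4,0,0,0],
  [0,0,4,0,0,0],
])

```text
time_s: 17.0
eef_pos: [0.581, -0.0193, 0.1517]
tcp_rot: [-0.0, -0.442, 0.897, 0.0]
contact_force: [0.1, -0.3, -1.0]
width: 0.14
grip_force: 29.9
```

```bash
python3 st.py
```

```text
17.0 [581.  -19.3 151.7] yaw 142.45 F [ 0.1 -0.3 -1. ] M [ 0.01 -0.2   0.02] w 12.3 g 29.9 j6 -0.96
```

Emit:
play_rows([
  [0,0,4,0,0,0],
  [0,0,9,0,0,0],
  [0,0,14,0,0,0],
  [0,0,20,0,0,0],
  [0,0,35,0,0,0],
  [0,0,60,0,0,0],
  [0,0,60,0,0,0],
])

```text
time_s: 17.88
eef_pos: [0.5825, -0.0191, 0.2145]
tcp_rot: [0.002, -0.442, 0.897, -0.001]
contact_force: [0.3, -0.1, -1.7]
width: 0.149
grip_force: 29.9
```

```bash
python3 st.py; python3 - <<'E'
from h import *
# tray frame from rim corners, scene-only at rim z 0.038 and side-only
s=1.5625
for cam,pts in(("scene",[(513,252),(585,248),(614,340),(533,348)]),("side",[(430,456),(390,535),(277,483),(320,411)])):
    c=np.array([at_z(cam,(u/s,v/s),.038) for u,v in pts])
    m=c.mean(0);x=(c[2]+c[3]-c[0]-c[1])/2;y=(c[1]+c[2]-c[0]-c[3])/2
    print(cam,m,np.linalg.norm(x),np.linalg.norm(y),np.degrees(np.arctan2(x[1],x[0])),"drop",m-x/np.linalg.norm(x)*.055)
a=ctrl.get_image("scene");b=ctrl.get_image("side")
A=cv2.resize(a[120:260,190:400],None,fx=1.9*2,fy=3.8,interpolation=cv2.INTER_CUBIC)
B=cv2.resize(b[100:360,150:400],(400,416),interpolation=cv2.INTER_CUBIC)
A=cv2.resize(a[120:260,230:400],(400,329),interpolation=cv2.INTER_CUBIC)
C=np.zeros((420,800,3),np.uint8);C[:329,:400]=A;C[:416,400:]=B
cv2.imwrite("pics/c.png",C)
E
```

```text
17.88 [582.5 -19.1 214.5] yaw 142.49 F [ 0.3 -0.1 -1.7] M [ 0.1   0.02 -0.03] w 13.1 g 29.9 j6 -0.96
scene [0.47224491 0.29543781 0.038     ] 0.22448999179142984 0.14904035692467185 7.015439475000103 drop [0.41765668 0.28872029 0.038     ]
side [0.4541462  0.30642881 0.038     ] 0.20884201324564705 0.1561697177145695 5.972939256088103 drop [0.39944479 0.30070558 0.038     ]
```

View pics/c.png

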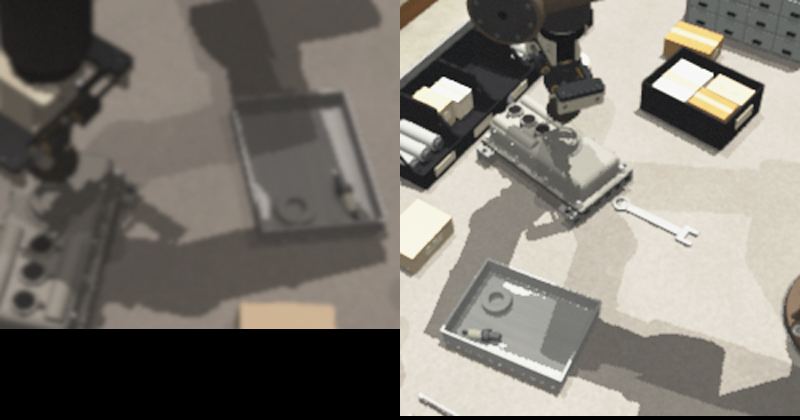

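The cap is out and held: in the side crop it hangs under the gripper at (565,108). The near half of the tray is clear. Next is the move above it.

Emit:
play_rows([
  [-10,18,0,0,0,0],
  [-32,58,0,0,0,0],
  [-60,106,0,0,0,0],
  [-88,156,0,0,0,0],
  [-116,206,0,0,0,0],
  [-144,256,0,0,0,0],
  [-166,295,0,0,0,0],
  [-176,313,0,0,0,0],
  [-176,313,0,0,0,0],
  [-176,313,0,0,0,0],
])

```text
time_s: 19.23
eef_pos: [0.4046, 0.2933, 0.2112]
tcp_rot: [-0.0, -0.442, 0.897, -0.0]
contact_force: [-0.1, -0.1, -2.1]
width: 0.145
grip_force: 29.9
```

```bash
python3 st.py; python3 - <<'E'
from h import *
import pickle
P=ctrl.camera_params("wrist");a=ctrl.get_image("wrist");pickle.dump(P,open("w3.pkl","wb"))
cv2.imwrite("pics/w3.png",cv2.resize(a,(800,600),interpolation=cv2.INTER_CUBIC))
for X in([.4,.294,.003],[.353,.287,.038]):print(np.array(proj("wrist",np.array(X),P))*1.5625)
E
```

```text
19.23 [404.6 293.3 211.2] yaw 142.5 F [-0.1 -0.1 -2.1] M [0.02 0.06 0.05] w 12.8 g 29.9 j6 -1.68
[406.10478356 264.10240998]
[450.88478739 228.90382063]
```

View pics/w3.png

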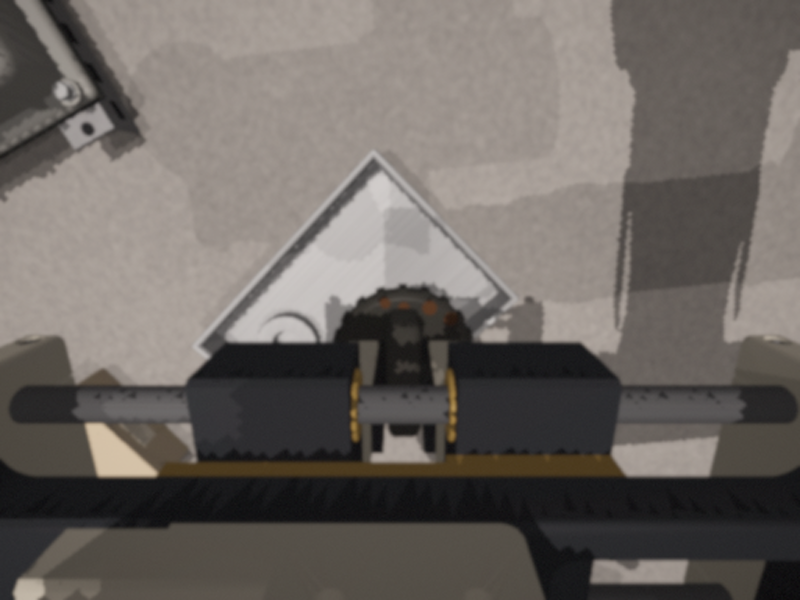

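The wrist view shows the tray's rim corners at (374,152), (512,297) and (198,350). The bearing is at (290,330), and the cap is held square in the jaws.

```bash
python3 - <<'E'
from h import *
import pickle
P=pickle.load(open("w3.pkl","rb"))
c=[at_z(0,np.array(p)/1.5625,.038,P) for p in((374,152),(512,297),(198,350))]
print(np.round(c,4),np.linalg.norm(c[1]-c[0]),np.linalg.norm(c[2]-c[0]))
ex=(c[2]-c[0])/np.linalg.norm(c[2]-c[0]);m=(c[0]+c[1])/2
print("centre",m+.105*ex,"drop",m+.05*ex, "yaw",np.degrees(np.arctan2(ex[1],ex[0])))
print("bearing", at_z(0,np.array((290,330))/1.5625,.018,P))
E
```

```text
[[0.3645 0.2097 0.038 ]
 [0.3461 0.359  0.038 ]
 [0.5724 0.2415 0.038 ]] 0.15040923616256058 0.2103012910346042
centre [0.45908922 0.30025416 0.038     ] drop [0.40472159 0.29193783 0.038     ] yaw 8.696813353223593
bearing [0.51105381 0.27661002 0.018     ]
```

Emit:
play_rows([
  [0,0,-15,0,0,0],
  [0,0,-45,0,0,0],
  [0,0,-75,0,0,0],
  [0,0,-105,0,0,0],
  [0,0,-130,0,0,0],
  [0,0,-143,0,0,0],
  [0,0,-149,0,0,0],
  [0,0,-152,0,0,0],
  [0,0,-152,0,0,0],
])

```text
time_s: 20.4
eef_pos: [0.4054, 0.2939, 0.06]
tcp_rot: [0.0, -0.442, 0.897, 0.0]
contact_force: [0.2, 0.5, -0.6]
width: 0.144
grip_force: 29.9
```

```bash
python3 st.py
```

```text
20.4 [405.4 293.9  60. ] yaw 142.47 F [ 0.2  0.5 -0.6] M [ 0.04  0.04 -0.03] w 12.7 g 29.9 j6 -1.68
```

Emit:
play_rows([
  [0,0,-1,0,0,0],
  [0,0,-2,0,0,0],
  [0,0,-2,0,0,0],
])

```text
time_s: 20.78
eef_pos: [0.4051, 0.2937, 0.0577]
tcp_rot: [0.0, -0.442, 0.897, 0.0]
contact_force: [-1.1, 0.5, -1.4]
width: 0.146
grip_force: 29.9
```

```bash
python3 st.py
```

```text
20.77 [405.1 293.7  57.7] yaw 142.48 F [-1.1  0.5 -1.4] M [0.01 0.04 0.  ] w 12.9 g 29.9 j6 -1.68
```

Emit:
play_rows([
  [0,0,-1,0,0,0],
  [0,0,-1.5,0,0,0],
  [0,0,-1.5,0,0,0],
])

```text
time_s: 21.15
eef_pos: [0.4051, 0.2936, 0.056]
tcp_rot: [-0.0, -0.442, 0.897, -0.0]
contact_force: [0.3, 0.4, -1.1]
width: 0.147
grip_force: 29.9
```

```bash
python3 st.py
```

```text
21.15 [405.1 293.6  56. ] yaw 142.47 F [ 0.3  0.4 -1.1] M [ 0.01  0.01 -0.05] w 12.9 g 29.9 j6 -1.68
```

Emit:
play_rows([
  [0,0,-0.5,0,0,0],
  [0,0,-0.5,0,0,0],
])

```text
time_s: 21.4
eef_pos: [0.4051, 0.2936, 0.0555]
tcp_rot: [-0.0, -0.442, 0.897, -0.0]
contact_force: [-0.2, 0.0, -1.4]
width: 0.146
grip_force: 29.9
```

```bash
python3 st.py
```

```text
21.4 [405.1 293.6  55.5] yaw 142.47 F [-0.2  0.  -1.4] M [-0.04  0.03  0.06] w 12.8 g 29.9 j6 -1.68
```

Emit:
play_rows([
  [0,0,-0.5,0,0,0],
  [0,0,-0.5,0,0,0],
])

```text
time_s: 21.65
eef_pos: [0.4052, 0.2937, 0.0552]
tcp_rot: [0.0, -0.442, 0.897, 0.0]
contact_force: [-0.3, -0.7, 1.9]
width: 0.145
grip_force: 29.9
```

Emit:
play_rows([
  [0,0,-0.5,0,0,0],
  [0,0,-0.5,0,0,0],
])

```text
time_s: 21.9
eef_pos: [0.4053, 0.2938, 0.0551]
tcp_rot: [0.0, -0.442, 0.897, 0.0]
contact_force: [-1.5, -1.1, 6.8]
width: 0.144
grip_force: 29.9
```

Emit:
play_rows([
  [0,0,-0.4,0,0,0],
  [0,0,-0.4,0,0,0],
])

```text
time_s: 22.15
eef_pos: [0.4054, 0.2939, 0.0551]
tcp_rot: [0.0, -0.442, 0.897, 0.0]
contact_force: [-1.5, -1.3, 11.2]
width: 0.147
grip_force: 29.9
```

Contact with the tray floor. I'll ease off a little, open partway, and retreat.

Emit:
play_rows([
  [0,0,0.7,0,0,0],
  [0,0,0.7,0,0,0],
])

```text
time_s: 22.4
eef_pos: [0.4054, 0.2939, 0.0552]
tcp_rot: [0.0, -0.442, 0.897, 0.0]
contact_force: [-0.2, -0.0, 5.2]
width: 0.145
grip_force: 29.9
```

Emit:
play_rows([
  [0,0,0,0,0,0],
  [0,0,0,0,0,0],
  [0,0,0,0,0,0],
  [0,0,0,0,0,0],
], grip=0.6)

```text
time_s: 22.9
eef_pos: [0.4051, 0.2936, 0.0548]
tcp_rot: [-0.0, -0.442, 0.897, -0.0]
contact_force: [-0.5, 0.4, -0.1]
width: 0.402
grip_force: 0.0
```

Emit:
play_rows([
  [0,0,5,0,0,0],
  [0,0,20,0,0,0],
  [0,0,50,0,0,0],
  [0,0,100,0,0,0],
  [0,0,150,0,0,0],
  [0,0,150,0,0,0],
])

```text
time_s: 23.65
eef_pos: [0.4066, 0.2954, 0.2095]
tcp_rot: [0.004, -0.442, 0.897, 0.002]
contact_force: [0.0, 0.2, 0.1]
width: 0.404
grip_force: 0.0
```

```bash
python3 st.py; python3 - <<'E'
from h import *
a=ctrl.get_image("scene");b=ctrl.get_image("side")
C=np.zeros((600,800,3),np.uint8);C[:300,:400]=cv2.resize(a,(400,300));C[300:,:400]=cv2.resize(ctrl.get_image("wrist"),(400,300));C[:300,400:]=cv2.resize(b,(400,300))
C[300:,400:]=cv2.resize(b[250:350,170:303],(400,300),interpolation=cv2.INTER_CUBIC)
cv2.imwrite("pics/d.png",C)
E
```

```text
23.65 [406.6 295.4 209.5] yaw 142.51 F [0.  0.2 0.1] M [ 0.01 -0.02 -0.  ] w 35.5 g 0.0 j6 -1.68
```

View pics/d.png

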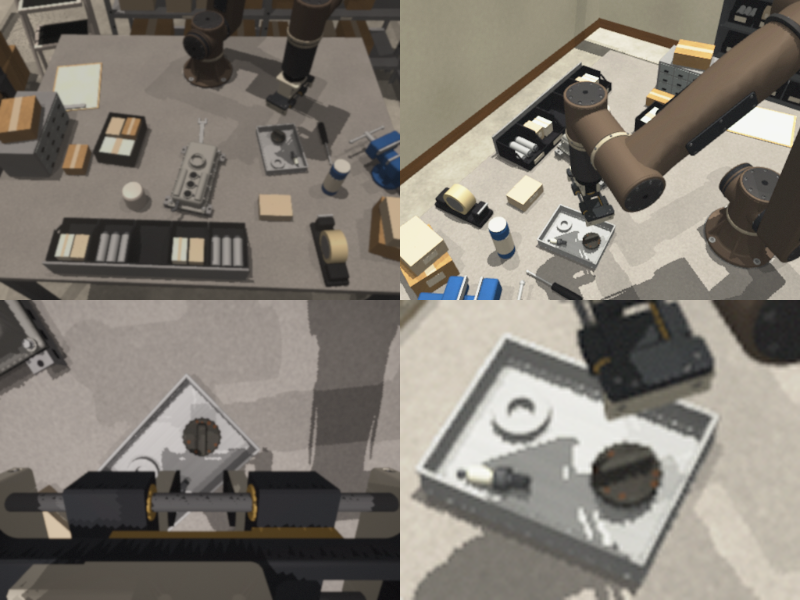

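The cap stands upright in the near half of the tray at (625,478) in the enlarged side view, clear of the bearing and plug. The neck is open, nothing else has moved, and the gripper is clear.

```bash
python3 -c "
from cell import ctrl;print(ctrl.close_job())"
```

```text
the job is handed in; nothing more can be done
None
```

The cap came free after six half swings; I turned it about 65° anticlockwise, lifted it off, stood it upright in the empty half of the tray, and handed the job in at about 24 s, with twist peaking at about 0.66 N m (slightly over your 0.6 guide).

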